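Set the curing head on a lens barrel with a ratchet stand

ROBOT

A 6-joint arm with a two-finger parallel gripper is mounted at the origin on the work surface. World frame = base frame: x ahead of the robot, y to its left, z up, the work surface at z = 0. Lengths are in mm, angles in degrees, forces in N, time in s.
With the tool pointing down it reaches from about 300 to 850 mm from the base axis. Payload 4.2 kg.
Tool frame: the origin (TCP) lies on the centre line of the jaws, within the pads' length; the fingertips stand 11 mm ahead of it and the grasp point (between the pads) lies 8 mm behind it; z points along the fingers, y is the line along which they close (so a half turn about z gives the same grasp; the last joint's range is limited). The gripper opens to 91 mm and grips with 3 to 60 N. Pads are 32 mm wide; open, the fingers measure 118 mm over their backs; the gripper's body (76 mm by 178 mm) begins 60 mm behind the grasp point.
Start: joints at [62.109, 18.312, 89.639, -0, 72.044, -1.146], TCP at [258.772, 513.497, 224.976] pointing down, gripper open.
Joint ranges: [-177.97, 177.97], [-48.28, 115.42], [12.27, 149.76], [-77.06, 257.06], [2.81, 150.46], [-146.56, 146.56]. Speed limits (degrees/s): [147.25, 147.25, 180, 180, 180, 180].

INTERFACE

Orientations are given as [roll, pitch, yaw] about the fixed x, y, z axes, in that order (R = Rz(yaw) Ry(pitch) Rx(roll)).
In Python, from workcell import env, grab_frame, camera_model, models gives the robot as it stands.
- The arm moves only by the shell command python3 -m crank 'ROWS' [FORCE]. ROWS is text: rows parted by semicolons, each of 7 numbers parted by spaces: the closure, from -1 (fully open) to 1 (shut), so that 0 is half open, then the shift along the tool's x, y, z in mm, then the turn, a rotation vector about the tool's x, y, z in degrees. A call has 1 to 10 rows; each row shifts and turns the commanded pose from where the row before left it, along the tool's axes as they then stand; what a row does not reach is not made up. A row lasts 1/8 s, in which the tool goes at most 62.5 mm and 10.7 degrees, less where a joint would pass 70% of its speed; a pose out of reach is approached as far as the arm can. A call is refused whole if a number of a shift passes 62.5 or a number of a turn 10.7, either way. A call with a gripper value outside its range is refused whole. The fingers move at their own pace and stop on an object; FORCE is the grip in N (left out, the last holds). Time passes only in rows, so rows that do not move let the fingers close. It gives the time, the measured TCP pose, the force, the opening and the grip force at its end, in the units of the state.
- env.state(): the state, without advancing time (a new reading comes with each control period).
- grab_frame(name): name is "side" or "top" or "wrist"; returns the picture (400x640x3 uint8, blue, green, red); there is no depth.
- camera_model(name): a dict with "K" (3x3 intrinsics, pixels), "R" (3x3) and "t" (3): a world point X has camera coordinates R X + t; the wrist camera has in their place "mount" (4x4, takes a point from camera to tool coordinates, whose origin is the TCP and whose axes are the flange's). Camera axes: x right, y down, z forward; pixel columns grow to the right and rows downward; lengths in mm; the calibration is good to about 2 mm. A picture is of the moment at which its call begins: read the wrist's pose just before it. camera_model takes no time and is no camera call.
- env.job_done(): hands the job in; it is judged then, once.
Trained networks look in the newest picture that a camera, given by its name, has taken for a name from the list of things; names that differ only in an ending like _2 or _b are one class to them, and where a whole thing is asked for, a point or a joint stands for the part that bears it (a point fixed in the world has none). Each returns a list of dicts, best first, with "p" (0 to 1); they miss things now and then, are a little off and sometimes report something else, mostly with a low value. They report only what shows in the picture. A call takes as long as a camera call.
- models.search_frame(name, camera): "point" ([x, y, z] in mm, in world coordinates, good to about 4 mm: the middle of the surface that is visible of it).
The state is a dict: "time_s": time; "qpos": joint angles; "qvel": joint speeds; "effort": joint torques, N m; "ee_pos": TCP position; "ee_rot": TCP orientation; "force": force on the tool from outside, world axes, zero at the start; "torque": the same for the moment, N m; "gripper_width": finger opening in mm; "gripper_force": force on a finger pad.
Only numpy, scipy, OpenCV 4.12 (cv2) and the standard library are available. Lean on these libraries where they do the work, as an engineer would, in place of code of your own. Each camera call takes 0.05 s, during which the arm holds its last target. There are 200 camera calls.

TASK

Raise the white curing head by its orange fin, tooth by tooth, until its pad clears the lens barrel, and leave it hanging on its pawl; then push the sled fully home so that the barrel stands under the head. Press the red thumb plate to lift the pawl off the teeth and follow the head down until the pad rests on the barrel, bed it by pushing on with about 8 N for a second, no harder than 14 N, and let go. Leave the other parts on the bench where they are.

Things in the scene. Friction and masses are not known exactly. Their poses are not given: they have to be found in the camera images.
- stand: Grey base plate (180 x 300 x 12 mm) fixed to the bench, with a 24 mm square post (top 200 mm up). Origin at bench level on the head's vertical axis; z up, x towards the post (its axis at x = 75 mm), y towards the side where the sled stands out. Steel teeth on the post's -y face, 12 mm apart, flat on top, ramped below: the head may go up but is caught every 12 mm on the way down.
- head: White curing head (48 mm across, 4 to 6 N weight) sliding up and down the post, at most to pad height 121 mm. Origin at the centre of the pad's underside, axes as the stand's. Damper 90 N per m/s, friction 1.5 N: with the pawl lifted it sinks slowly. Raising takes up to about 20 N at 25 mm/s. It hangs on a tooth with the pad 56, 68, 80, 92, 104 or 116 mm above the bench.
- pad_face (a point): Centre of the underside of the head's black pad (firm rubber, 32 mm across; gives only about 0.1 mm per N on the barrel). It starts below the level of the barrel's top, and must be above it before the sled goes in.
- lift_grip (a point): Point to grip on the orange fin on top of the head: 14 mm thick along the stand's y, 44 mm long along x, 40 mm high; this point lies 14 mm below its top, 26 mm above the head's roof and 4 mm on the -x side of the head's axis.
- thumb_plate (a point): Centre of the top of the red thumb plate (26 x 26 mm) at the pawl's tail, on the stand's -y side; the hinge (along x) is on the head 63 mm inward. Pressing it about 10 mm down relative to the head (1.5 to 3 N) lifts the nose clear of the teeth; at about 13 mm it meets its stop and then pushes the whole head down. Let it rise and the spring puts the nose back.
- sled_knob (a point): Centre of the wide part of the blue knob on the sled (22 mm across, 22 mm high, 44 mm above the sled's underside, 56 mm above the bench), on a stem 14 mm across. Push it along the stand's -y, 85 mm to a fixed stop: home has the knob at y = 72 mm in the stand's frame. Sliding takes about 2 N.
- sled_nest (a point): Centre of the floor of the shallow round nest (8 mm deep) on the aluminium sled in which the barrel stands, 18 mm above the bench; at y = 85 mm in the stand's frame when out, at the stand's axis when home.
- barrel: The lens barrel to be cured: black, round, 42 mm across, 68 mm high, about 0.16 kg, standing loose in the sled's nest. Origin at the centre of its underside, z up.
- barrel_top (a point): Centre of the barrel's top face, 86 mm above the bench while it stands in the nest.
- spare0: A like barrel standing on the bench, to be left alone. Origin at the centre of its underside.
- spare1: Another spare barrel standing on the bench, to be left alone.
- spare2: Another spare barrel standing on the bench, to be left alone.
- glue: White glue bottle, 38 mm across, 85 mm high, to be left alone.
- scope: Black scope lying on the bench, 190 mm long, to be left alone.
- driver: Screwdriver with red handle lying on the bench, to be left alone.

How it is judged:
By the outcome, as a careful person would: the job done as asked, in the order asked, and still so for the second after the job is handed in, with the robot touching nothing.
It also fails if it takes over 61 s, if anything falls off the work surface, if the arm or the gripper's body presses on something with over 40 N, if the wrist force passes 120 N, or if a joint passes its speed limit or range.

## Working session

There is one attempt and no reset: what is moved stays moved. The work goes in short steps, Python scripts to look and compute and a shell command to move; the robot and the scene stay as the last step left them, time stands still between calls to the robot, and variables do not carry over. Pictures are saved under pics/ and viewed, at most 10 in all, crops included, and the job is handed in when it is done.

```bash
ls; mkdir -p pics; python3 - <<'E'
from workcell import env, grab_frame, camera_model, models
import cv2,numpy as np
for c in ("top","side"):
    cv2.imwrite(f"pics/{c}0.png",grab_frame(c))
    for n in ["stand","head","lift_grip","thumb_plate","sled_knob","barrel","barrel_top","pad_face","sled_nest"]:
        r=models.search_frame(n,c)
        print(c,n,[(np.round(d["point"]).tolist(),round(d["p"],2)) for d in r[:3]])
s=env.state();print(s)
E
```

```text
pics
top stand [([544.0, 75.0, 13.0], 0.8)]
top head [([575.0, -9.0, 124.0], 0.72)]
top lift_grip [([580.0, -8.0, 121.0], 0.64)]
top thumb_plate [([619.0, -72.0, 94.0], 0.53), ([516.0, 100.0, 28.0], 0.45)]
top sled_knob [([519.0, 101.0, 27.0], 0.65)]
top barrel [([523.0, 77.0, 89.0], 0.85)]
top barrel_top [([576.0, 398.0, 25.0], 0.74), ([523.0, 82.0, 83.0], 0.68)]
top pad_face [([582.0, -10.0, 124.0], 0.74), ([426.0, 360.0, 55.0], 0.38)]
top sled_nest [([524.0, 103.0, 25.0], 0.61)]
side stand [([543.0, 2.0, 12.0], 0.96), ([440.0, -278.0, 69.0], 0.29)]
side head [([568.0, -18.0, 124.0], 0.83), ([611.0, -56.0, 98.0], 0.25)]
side lift_grip [([565.0, -17.0, 118.0], 0.73)]
side thumb_plate [([613.0, -54.0, 98.0], 0.5)]
side sled_knob [([508.0, 120.0, 29.0], 0.65)]
side barrel [([517.0, 72.0, 87.0], 0.76), ([417.0, 357.0, 49.0], 0.54)]
side barrel_top [([565.0, -18.0, 120.0], 0.67), ([614.0, -364.0, 41.0], 0.32)]
side pad_face [([566.0, -18.0, 117.0], 0.77), ([439.0, -277.0, 67.0], 0.45)]
side sled_nest [([509.0, 122.0, 25.0], 0.79), ([566.0, -14.0, 120.0], 0.44)]
{'time_s': 1.0, 'qpos': array([ 6.21084655e+01,  1.83090426e+01,  8.96407559e+01, -6.22498350e-04,
        7.20432017e+01, -1.14360443e+00]), 'qvel': array([ 0.08844651,  0.05822058,  0.04175358,  0.0062663 , -0.08752957,
        0.14874856]), 'effort': array([-3.77226570e-05, -4.12353337e+01, -2.32236046e+01,  7.25484104e-02,
        3.76219873e-02,  1.02784563e-05]), 'ee_pos': array([258.77017355, 513.48249691, 224.9926767 ]), 'ee_rot': array([1.79993013e+02, 7.31785719e-04, 1.53252262e+02]), 'force': array([ 0.71140676, -0.51950577, -0.31089519]), 'torque': array([ 0.01425295, -0.04510418,  0.0234193 ]), 'gripper_force': 0.0, 'gripper_width': 91.06951968669816}
```

View pics/top0.png

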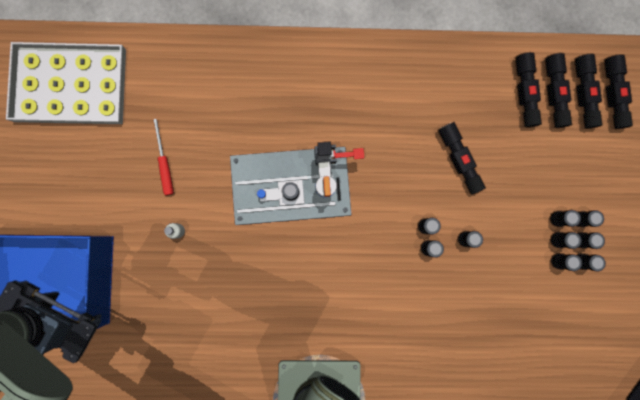

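View pics/side0.png

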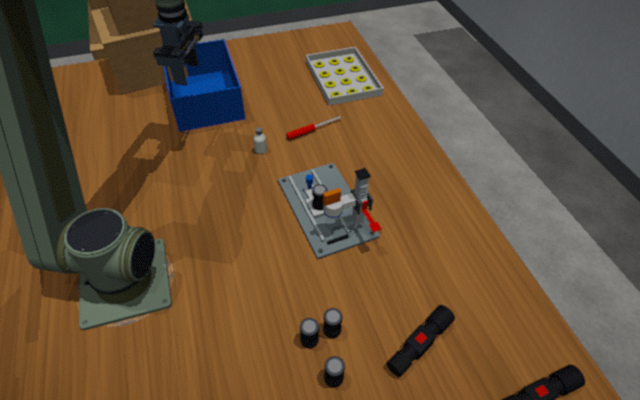

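The top view shows the stand plate with the knob at about (261,195), barrel (290,190), fin (326,187), post (323,152) and thumb plate (359,154). The side view agrees. Next is an enlarged crop, then a fit of the stand pose.

```bash
cat > h.py <<'E'
from workcell import env, grab_frame, camera_model, models
import cv2,numpy as np
from scipy.spatial.transform import Rotation as Ro
def cam(n,s=None):
    m=camera_model(n);K=np.array(m["K"])
    if n!="wrist": return K,np.array(m["R"]),np.array(m["t"]).ravel()
    T=np.eye(4);T[:3,:3]=Ro.from_euler("xyz",s["ee_rot"],degrees=True).as_matrix();T[:3,3]=s["ee_pos"]
    W=np.linalg.inv(T@np.array(m["mount"]));return K,W[:3,:3],W[:3,3]
def px2w(c,u,v,z):
    K,R,t=c;d=R.T@np.linalg.solve(K,[u,v,1]);o=-R.T@t
    return o+d*(z-o[2])/d[2]
def w2px(c,X):
    K,R,t=c;p=K@(R@np.array(X,float)+t);return p[:2]/p[2]
E
python3 - <<'E'
from h import *
im=cv2.imread("pics/top0.png")[130:230,222:372]
cv2.imwrite("pics/c1.png",cv2.resize(im,None,fx=5,fy=5,interpolation=cv2.INTER_CUBIC))
c=cam("top")
for n,u,v,z in [("knob",261,195,67),("barrel",290,190,86),("c1",231,157,12),("c2",344,149,12),("c3",351,214,12),("c4",236,223,12),("post",323,146,200)]: print(n,px2w(c,u,v,z).round(1))
print(-c[1].T@c[2])
E
```

```text
knob [513.7 151.5  67. ]
barrel [525.4  80.3  86. ]
c1 [615.  236.2  12. ]
c2 [641.  -55.1  12. ]
c3 [472.6 -74.6  12. ]
c4 [445.5 219.   12. ]
post [612.2   6.2 200. ]
[ 427.34841142   41.21179281 1175.21184935]
```

View pics/c1.png

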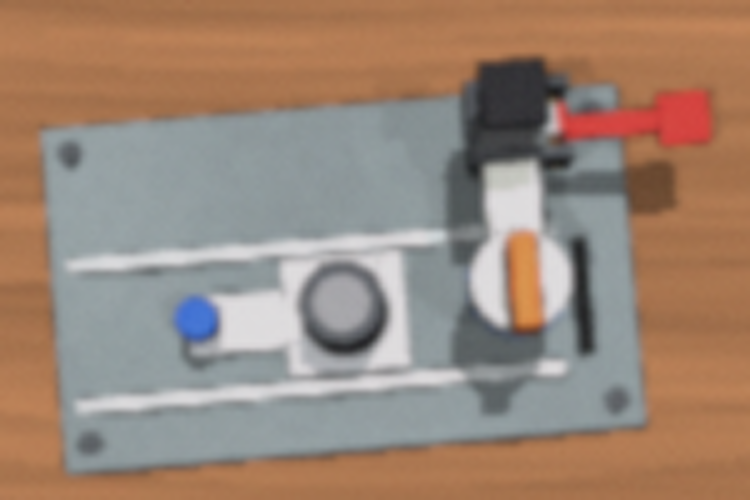

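```bash
python3 - <<'E'
from h import *
from scipy.optimize import least_squares
c=cam("top")
f=lambda u,v:(222+u/5,130+v/5)
obs=[((0,157,67),f(196,318)),((0,85,86),f(343,304)),((75,0,200),f(512,92))]
cor=[px2w(c,*f(*p),12) for p in [(40,128),(615,85),(648,425),(68,473)]]
for a,b in [(0,1),(3,2),(1,2),(0,3)]:
    d=cor[b]-cor[a];print("edge",np.linalg.norm(d).round(1),np.degrees(np.arctan2(d[1],d[0])).round(1))
def W(p,X):
    a=np.radians(p[2]);x,y,z=X;return [p[0]+x*np.cos(a)-y*np.sin(a),p[1]+x*np.sin(a)+y*np.cos(a),z]
res=least_squares(lambda p:np.concatenate([w2px(c,W(p,X))-o for X,o in obs]),[530,0,5])
print(res.x,res.fun.round(2)); p=res.x
a=np.radians(p[2])
for z in (120,130,140,150): 
    w=px2w(c,*f(525,281),z)[:2]-p[:2]; r=px2w(c,*f(685,118),z-30)[:2]-p[:2]
    L=lambda w:np.round([w[0]*np.cos(a)+w[1]*np.sin(a),-w[0]*np.sin(a)+w[1]*np.cos(a)],1)
    print(z,"fin",L(w),"plate z-30",L(r))
cs=cam("side");
for X in [(0,0,0),(75,0,200),(0,157,67),(0,85,86)]+[(-4,0,z) for z in (110,120,130,140,150,160)]:print(X,w2px(cs,W(p,X)).round(1))
E
```

```text
edge 297.8 -84.7
edge 297.5 -84.5
edge 177.2 -174.0
edge 178.2 -173.9
[532.5556488   -5.06368518   5.84610453] [-0.01  0.25 -0.27 -0.18  0.25 -0.06]
120 fin [-0.2 -2.1] plate z-30 [ 74.9 -88.2]
130 fin [-1.1 -1.5] plate z-30 [ 73.3 -86.8]
140 fin [-2.1 -1. ] plate z-30 [ 71.7 -85.5]
150 fin [-3.  -0.4] plate z-30 [ 70.1 -84.1]
(0, 0, 0) [331.7 233. ]
(75, 0, 200) [362.4 172.8]
(0, 157, 67) [308.9 176.8]
(0, 85, 86) [319.3 189.8]
(-4, 0, 110) [331.4 206.9]
(-4, 0, 120) [331.5 204.3]
(-4, 0, 130) [331.6 201.6]
(-4, 0, 140) [331.7 199. ]
(-4, 0, 150) [331.8 196.3]
(-4, 0, 160) [331.9 193.5]
```

```bash
python3 -m crank '-1 0 0 -11 0 0 -8.15; -1 0 0 -11 0 0 -8.15; -1 0 0 -11 0 0 -8.15; -1 0 0 -11 0 0 -8.15'; python3 -m crank '-1 -21.5 -54.4 0 0 0 0;-1 -21.5 -54.4 0 0 0 0;-1 -21.5 -54.4 0 0 0 0;-1 -21.5 -54.4 0 0 0 0;-1 -21.5 -54.4 0 0 0 0;-1 -21.5 -54.4 0 0 0 0;-1 -21.5 -54.4 0 0 0 0;-1 -21.5 -54.4 0 0 0 0;-1 -21.5 -54.4 0 0 0 0;-1 -21.5 -54.4 0 0 0 0'
python3 -m crank '-0.5 0 0 0 0 0 0;-0.5 0 0 0 0 0 0'
python3 - <<'E'
from h import *
s=env.state();im=grab_frame("wrist");cv2.imwrite("pics/w1.png",im)
print(s["ee_pos"],s["ee_rot"],s["gripper_width"])
c=cam("wrist",s);print(-c[1].T@c[2])
for n in ["lift_grip","head","thumb_plate","barrel_top"]:print(n,[(np.round(d["point"],1).tolist(),round(d["p"],2)) for d in models.search_frame(n,"wrist")[:2]])
a=np.radians(5.85)
for z in (130,150,170): 
  for x,y in((-26,-7),(-26,7),(18,7),(18,-7)): print(z,x,y,w2px(c,[532.6+x*np.cos(a)-y*np.sin(a),-5.1+x*np.sin(a)+y*np.cos(a),z]).round())
E
```

```text
time_s: 1.5
ee_pos: [258.8, 513.5, 269.3]
ee_rot: [180.0, 0.0, -173.9]
force: [-0.7, -0.2, 0.4]
gripper_width: 91.4
gripper_force: 0.0
time_s: 2.75
ee_pos: [528.8, -7.6, 269.2]
ee_rot: [180.0, 0.0, -174.2]
force: [1.1, -0.7, 0.3]
gripper_width: 91.4
gripper_force: 0.0
time_s: 3.0
ee_pos: [527.8, -5.5, 268.8]
ee_rot: [180.0, -0.0, -174.2]
force: [-0.5, -0.1, -0.0]
gripper_width: 74.3
gripper_force: 0.0
[527.79661853  -5.51022993 268.75525428] [ 1.79953169e+02 -3.94664268e-02 -1.74184076e+02] 74.2805839978922
[459.33614367 -12.67196149 428.0420631 ]
lift_grip [([541.8, -6.0, 126.8], 0.63)]
head [([539.7, -9.1, 128.8], 0.76), ([421.2, -359.5, 39.6], 0.33)]
thumb_plate [([609.1, -51.9, 96.0], 0.5)]
barrel_top [([526.9, 73.3, 84.4], 0.89), ([541.3, -6.5, 128.0], 0.23)]
130 -26 -7 [315. 170.]
130 -26 7 [329. 170.]
130 18 7 [329. 212.]
130 18 -7 [315. 212.]
150 -26 -7 [314. 173.]
150 -26 7 [330. 173.]
150 18 7 [329. 219.]
150 18 -7 [315. 219.]
170 -26 -7 [314. 177.]
170 -26 7 [330. 177.]
170 18 7 [330. 226.]
170 18 -7 [314. 226.]
```

View pics/w1.png

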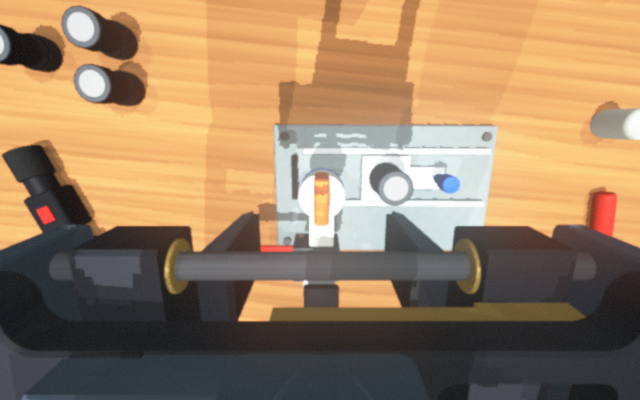

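The wrist picture shows the fin at columns 314–329 and rows 172–224, lined up between the jaws. I'll get the fin's height from the colour edges.

```bash
python3 - <<'E'
from h import *
from scipy.optimize import least_squares
for f,(y0,y1,x0,x1) in (("w1",(150,240,295,350)),("top0",(170,210,310,345)),("side0",(180,215,315,350))):
    im=cv2.imread(f"pics/{f}.png");h=cv2.cvtColor(im,cv2.COLOR_BGR2HSV)
    m=(h[...,1]>170)&(h[...,0]>5)&(h[...,0]<22);s=np.zeros_like(m);s[y0:y1,x0:x1]=m[y0:y1,x0:x1]
    v,u=np.nonzero(s);print(f,u.min(),u.max(),v.min(),v.max(),u.mean().round(1),v.mean().round(1))
    if f=="w1":
        for r in range(168,230,3):print(r,[int(x) for x in h[r,318:327:4,2]],[int(x) for x in h[r,318:327:4,1]],end=" ")
        print()
    c=cv2.resize(im[y0:y1,x0:x1],None,fx=5,fy=5,interpolation=cv2.INTER_CUBIC);cv2.imwrite(f"pics/z_{f}.png",c)
A=[cv2.imread(f"pics/z_{f}.png") for f in("w1","side0","top0")]
H=max(x.shape[0] for x in A);cv2.imwrite("pics/fin.png",np.hstack([cv2.copyMakeBorder(x,0,H-x.shape[0],0,10,0) for x in A]))
cs=cam("side");a=np.radians(5.85)
for z in (110,120,130,140,150,160,170,180):
  print(z,[w2px(cs,[532.6+x*np.cos(a)-y*np.sin(a),-5.1+x*np.sin(a)+y*np.cos(a),z]).round(1).tolist() for x,y in((-26,-7),(-26,7),(18,7),(18,-7))])
E
```

```text
Traceback (most recent call last):
ValueError: zero-size array to reduction operation minimum which has no identity
```

```bash
python3 - <<'E'
from h import *
A=[]
for f,(y0,y1,x0,x1) in (("w1",(150,240,295,350)),("side0",(175,225,305,385)),("top0",(170,210,310,345))):
    im=cv2.imread(f"pics/{f}.png").astype(int)
    B,G,R=im[...,0],im[...,1],im[...,2]
    m=(R>140)&(R-B>110)&(R-G>50);s=np.zeros_like(m);s[y0:y1,x0:x1]=m[y0:y1,x0:x1]
    v,u=np.nonzero(s)
    if len(u):print(f,len(u),u.min(),u.max(),v.min(),v.max(),u.mean().round(1),v.mean().round(1))
    A.append(cv2.resize(im[y0:y1,x0:x1].astype(np.uint8),None,fx=4,fy=4,interpolation=cv2.INTER_CUBIC))
H=max(x.shape[0] for x in A);cv2.imwrite("pics/fin.png",np.hstack([cv2.copyMakeBorder(x,0,H-x.shape[0],0,10,0) for x in A]))
cs=cam("side");a=np.radians(5.85)
for z in (110,120,130,140,150,160,170,180):
  print(z,[w2px(cs,[532.6+x*np.cos(a)-y*np.sin(a),-5.1+x*np.sin(a)+y*np.cos(a),z]).round(1).tolist() for x,y in((-26,-7),(-26,7),(18,7),(18,-7))])
E
```

```text
w1 440 315 328 179 224 321.4 202.1
side0 160 324 379 189 224 355.3 207.6
top0 87 324 329 177 194 326.4 185.6
110 [[324.5, 211.5], [322.3, 207.6], [338.2, 202.3], [340.6, 206.2]]
120 [[324.6, 208.9], [322.3, 205.0], [338.4, 199.7], [340.8, 203.6]]
130 [[324.6, 206.3], [322.3, 202.3], [338.5, 197.1], [340.9, 201.0]]
140 [[324.7, 203.6], [322.4, 199.7], [338.7, 194.4], [341.1, 198.3]]
150 [[324.8, 200.9], [322.4, 196.9], [338.8, 191.7], [341.3, 195.6]]
160 [[324.8, 198.2], [322.5, 194.2], [339.0, 188.9], [341.4, 192.9]]
170 [[324.9, 195.4], [322.5, 191.4], [339.1, 186.1], [341.6, 190.1]]
180 [[325.0, 192.6], [322.6, 188.6], [339.3, 183.3], [341.8, 187.2]]
```

View pics/fin.png

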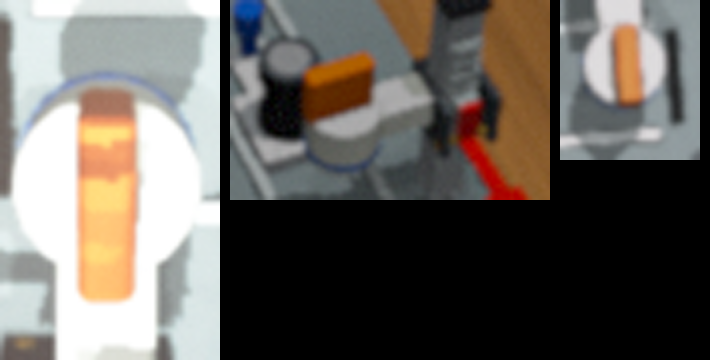

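The enlargement puts the fin's top at z ≈ 165–175 and the roof at about 132, so the grip point is at z ≈ 157. I'm lowering the TCP to about 150 and closing.

```bash
python3 -m crank '-0.5 0 0 20 0 0 0;-0.5 0 0 20 0 0 0;-0.5 0 0 20 0 0 0;-0.5 0 0 20 0 0 0;-0.5 0 0 12 0 0 0;-0.5 0 0 9 0 0 0;-0.5 0 0 9 0 0 0;-0.5 0 0 9 0 0 0;-0.5 0 0 0 0 0 0'; python3 -m crank '1 0 0 0 0 0 0;1 0 0 0 0 0 0;1 0 0 0 0 0 0;1 0 0 0 0 0 0;1 0 0 0 0 0 0;1 0 0 0 0 0 0' 40
python3 - <<'E'
from h import *
for k,b in(("side",(150,250,280,400)),):
    im=grab_frame(k)[b[0]:b[1],b[2]:b[3]];cv2.imwrite("pics/s1.png",cv2.resize(im,None,fx=6,fy=6,interpolation=cv2.INTER_CUBIC))
E
```

```text
time_s: 4.38
ee_pos: [527.7, -5.7, 149.3]
ee_rot: [180.0, -0.1, -174.1]
force: [-0.2, -0.8, 0.1]
gripper_width: 68.4
gripper_force: 0.0
time_s: 5.12
ee_pos: [528.2, -6.3, 150.0]
ee_rot: [-179.9, 0.0, -174.2]
force: [0.4, -2.7, 0.5]
gripper_width: 13.6
gripper_force: 40.0
```

View pics/s1.png

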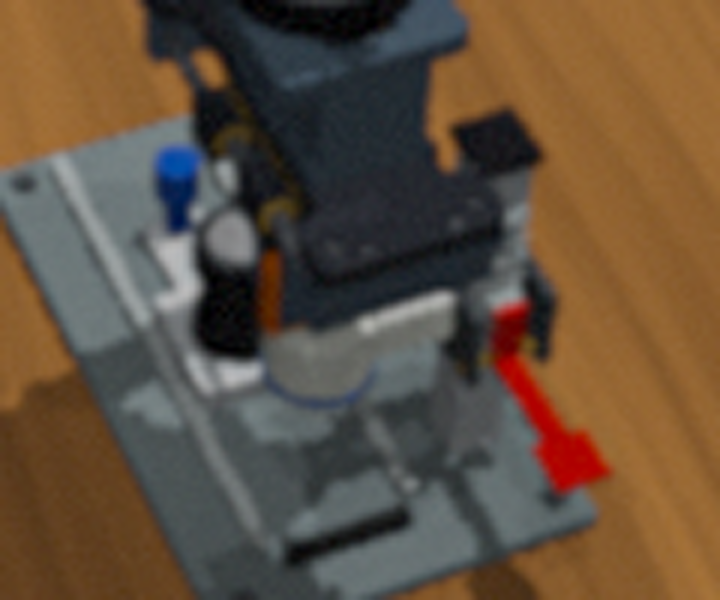

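The side view shows the fin gripped and the head's lower rim at about pixel (333,216.5). I'll turn the rim into a height before lifting.

```bash
python3 - <<'E'
from h import *
cs=cam("side");a=np.radians(5.85)
for r in (16,24):
  for z in (50,56,62,68,74,80,86,92):
    p=np.array([w2px(cs,[532.6+r*np.cos(t),-5.1+r*np.sin(t),z]) for t in np.linspace(0,6.28,200)])
    print(r,z,p[p[:,1].argmax()].round(1),p[:,0].min().round(1),p[:,0].max().round(1))
E
python3 -m crank '1 0 0 -2 0 0 0;1 0 0 -3 0 0 0;1 0 0 -3 0 0 0;1 0 0 -3 0 0 0'
python3 -m crank '1 0 0 0 0 0 0;1 0 0 0 0 0 0'
```

```text
16 50 [332.4 226.2] 326.1 338.4
16 56 [332.5 224.8] 326.1 338.5
16 62 [332.6 223.3] 326.2 338.6
16 68 [332.6 221.9] 326.2 338.7
16 74 [332.7 220.4] 326.2 338.7
16 80 [332.8 218.9] 326.3 338.8
16 86 [332.8 217.4] 326.3 338.9
16 92 [332.9 215.9] 326.4 339.0
24 50 [332.5 228.7] 323.0 341.5
24 56 [332.6 227.2] 323.0 341.6
24 62 [332.7 225.8] 323.1 341.7
24 68 [332.7 224.3] 323.1 341.8
24 74 [332.8 222.9] 323.1 341.9
24 80 [332.9 221.4] 323.2 342.0
24 86 [332.9 219.9] 323.2 342.1
24 92 [333.  218.4] 323.2 342.2
time_s: 5.68
ee_pos: [528.2, -6.3, 159.9]
ee_rot: [-180.0, -0.0, -174.2]
force: [2.0, -3.7, -7.1]
gripper_width: 13.9
gripper_force: 40.0
time_s: 5.92
ee_pos: [528.2, -6.3, 161.3]
ee_rot: [-179.9, 0.0, -174.2]
force: [1.3, -4.6, -1.2]
gripper_width: 13.4
gripper_force: 40.0
```

```bash
for i in 1; do python3 -m crank '1 0 0 -3 0 0 0;1 0 0 -3 0 0 0;1 0 0 -3 0 0 0;1 0 0 -3 0 0 0;1 0 0 0 0 0 0;1 0 0 0 0 0 0'; done; python3 -m crank '1 0 0 -3 0 0 0;1 0 0 -3 0 0 0;1 0 0 0 0 0 0;1 0 0 0 0 0 0'
python3 - <<'E'
from h import *
im=grab_frame("side")[150:250,280:400];cv2.imwrite("pics/s2.png",cv2.resize(im,None,fx=6,fy=6,interpolation=cv2.INTER_CUBIC))
E
```

```text
time_s: 6.68
ee_pos: [528.2, -6.3, 173.5]
ee_rot: [-179.9, 0.0, -174.2]
force: [2.0, -5.3, -0.7]
gripper_width: 13.4
gripper_force: 40.0
time_s: 7.18
ee_pos: [528.2, -6.3, 178.1]
ee_rot: [-180.0, -0.0, -174.2]
force: [3.0, -5.2, -10.5]
gripper_width: 13.6
gripper_force: 40.0
```

View pics/s2.png

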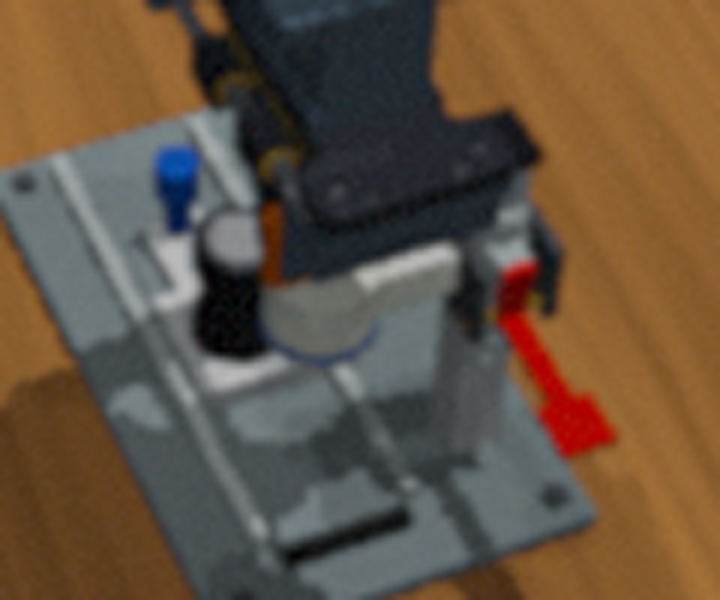

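Static force falls to about 1 N at TCP z ≈ 161.5 and 173.5, so those are tooth positions, 12 mm apart. The next is 185.5, or +36 mm in all. From any of the possible starts (56, 68 or 80) that leaves the pad at 92–116, which clears the barrel. I'll go there, lower onto the tooth and release.

```bash
python3 -m crank '1 0 0 -3 0 0 0;1 0 0 -3 0 0 0;1 0 0 -2 0 0 0;1 0 0 0 0 0 0;1 0 0 0 0 0 0'; python3 -m crank '1 0 0 1 0 0 0;1 0 0 0 0 0 0;1 0 0 0 0 0 0';python3 -m crank '1 0 0 1 0 0 0;1 0 0 0 0 0 0;1 0 0 0 0 0 0'
```

```text
time_s: 7.85
ee_pos: [528.2, -6.2, 186.9]
ee_rot: [-179.9, 0.0, -174.2]
force: [2.4, -5.0, -4.1]
gripper_width: 14.0
gripper_force: 40.0
time_s: 8.22
ee_pos: [528.2, -6.3, 186.2]
ee_rot: [-179.9, 0.0, -174.2]
force: [1.4, -5.5, -3.4]
gripper_width: 13.7
gripper_force: 40.0
time_s: 8.6
ee_pos: [528.2, -6.3, 185.9]
ee_rot: [-179.9, 0.0, -174.2]
force: [1.0, -4.4, 0.7]
gripper_width: 13.8
gripper_force: 40.0
```

```bash
python3 -m crank '-0.5 0 0 0 0 0 0;-0.5 0 0 0 0 0 0;-0.5 0 0 0 0 0 0;-0.5 0 0 0 0 0 0;-0.5 0 0 -15 0 0 0;-0.5 0 0 -30 0 0 0;-0.5 0 0 -30 0 0 0;-0.5 0 0 -20 0 0 0';  python3 -m crank '1 -0.5 20 0 0 0 10;1 0 0 0 0 0 10;1 0 0 0 0 0 10;1 0 0 0 0 0 10;1 0 0 0 0 0 10;1 0 0 0 0 0 10;1 0 0 0 0 0 10;1 0 0 0 0 0 10;1 0 0 0 0 0 10'; python3 -m crank '1 45 0 0 0 0 0;1 45 0 0 0 0 0;1 45 0 0 0 0 0;1 40 0 0 0 0 0;1 0 0 0 0 0 0'
python3 - <<'E'
from h import *
s=env.state();a=np.radians(5.85);d=s["ee_pos"][:2]-[532.6,-5.1]
print("stand xy",d[0]*np.cos(a)+d[1]*np.sin(a),-d[0]*np.sin(a)+d[1]*np.cos(a),s["ee_pos"][2],s["ee_rot"])
im=grab_frame("side")[150:250,280:400];cv2.imwrite("pics/s3.png",cv2.resize(im,None,fx=6,fy=6,interpolation=cv2.INTER_CUBIC))
for c in("side","top","wrist"):
  if c!="side":grab_frame(c)
  for n in("thumb_plate","sled_knob","head"):print(c,n,[(np.round(d["point"],1).tolist(),round(d["p"],2)) for d in models.search_frame(n,c)[:2]])
E
```

```text
time_s: 9.6
ee_pos: [528.7, -5.7, 282.7]
ee_rot: [-180.0, 0.2, -174.1]
force: [0.2, 0.0, 0.7]
gripper_width: 68.3
gripper_force: 0.0
time_s: 10.72
ee_pos: [526.8, 14.3, 281.1]
ee_rot: [179.9, -0.0, 95.5]
force: [-0.3, -0.1, 0.6]
gripper_width: 0.1
gripper_force: 0.0
time_s: 11.35
ee_pos: [508.5, 190.6, 280.9]
ee_rot: [179.9, -0.0, 96.1]
force: [0.6, 0.3, -0.5]
gripper_width: 0.3
gripper_force: 0.0
stand xy -3.985481347300116 197.09672812131018 280.87826789337396 [ 1.79933679e+02 -4.93235934e-02  9.60716541e+01]
side thumb_plate [([405.4, -386.6, 72.0], 0.73)]
side sled_knob [([511.2, 100.2, 28.3], 0.79), ([387.3, -284.0, 69.5], 0.17)]
side head [([567.3, -19.2, 158.4], 0.64)]
top thumb_plate [([617.7, -73.3, 126.1], 0.7)]
top sled_knob [([516.4, 101.4, 25.5], 0.92)]
top head [([576.4, -9.5, 159.0], 0.78), ([522.4, 73.9, 84.7], 0.41)]
wrist thumb_plate []
wrist sled_knob [([518.9, 150.0, 24.4], 0.66)]
wrist head []
```

View pics/s3.png

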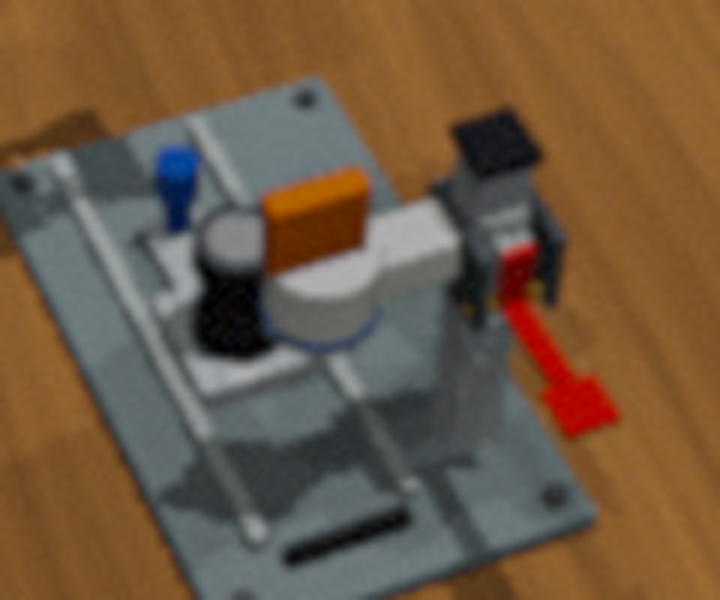

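The picture shows the head hanging high, with its rim at about z = 133 (pixel row 208), and the sled still out. I'm lowering the closed fingers behind the knob.

```bash
python3 -m crank '1 0 4 40 0 0 0;1 0 0 45 0 0 0;1 0 0 45 0 0 0;1 0 0 45 0 0 0;1 0 0 30 0 0 0;1 0 0 17 0 0 0;1 0 0 0 0 0 0'; python3 -m crank '1 -4 0 0 0 0 0;1 -4 0 0 0 0 0;1 -4 0 0 0 0 0;1 -3 0 0 0 0 0;1 -3 0 0 0 0 0;1 -4 0 0 0 0 0'; python3 -m crank '1 -6 0 0 0 0 0;1 -6 0 0 0 0 0;1 -6 0 0 0 0 0;1 -6 0 0 0 0 0;1 -6 0 0 0 0 0;1 -6 0 0 0 0 0;1 -6 0 0 0 0 0;1 -6 0 0 0 0 0'
```

```text
time_s: 12.82
ee_pos: [511.9, 188.4, 56.7]
ee_rot: [-179.8, 0.0, 95.9]
force: [-0.8, -0.4, -0.6]
gripper_width: 0.3
gripper_force: 0.0
time_s: 13.58
ee_pos: [515.5, 166.9, 58.3]
ee_rot: [179.9, -0.0, 95.9]
force: [1.0, 2.0, 2.5]
gripper_width: 0.4
gripper_force: 1.2
time_s: 14.58
ee_pos: [520.0, 118.7, 58.0]
ee_rot: [180.0, -0.0, 95.9]
force: [1.5, 2.5, 0.9]
gripper_width: 0.7
gripper_force: 1.3
```

```bash
python3 -m crank '1 -6 0 0 0 0 0;1 -5 0 0 0 0 0;1 -4 0 0 0 0 0;1 -3 0 0 0 0 0;1 -2 0 0 0 0 0;1 0 0 0 0 0 0'; python3 -m crank '1 -2 0 0 0 0 0;1 -2 0 0 0 0 0;1 0 0 0 0 0 0';  python3 -m crank '1 -1 0 0 0 0 0;1 -1 0 0 0 0 0;1 0 0 0 0 0 0'
```

```text
time_s: 15.32
ee_pos: [521.4, 98.9, 57.7]
ee_rot: [-179.9, 0.0, 95.9]
force: [1.7, 1.3, -0.2]
gripper_width: 0.9
gripper_force: 0.6
time_s: 15.7
ee_pos: [521.9, 95.0, 57.7]
ee_rot: [-179.9, 0.0, 95.9]
force: [0.3, 1.4, -0.5]
gripper_width: -0.0
gripper_force: 0.6
time_s: 16.08
ee_pos: [522.0, 93.6, 57.8]
ee_rot: [-179.9, -0.1, 95.8]
force: [-0.4, 4.0, -0.1]
gripper_width: 0.6
gripper_force: 2.3
```

```bash
python3 -m crank '1 -1 0 0 0 0 0;1 0 0 0 0 0 0;1 0 0 0 0 0 0';  python3 -m crank '1 -1 0 0 0 0 0;1 0 0 0 0 0 0;1 0 0 0 0 0 0'
```

```text
time_s: 16.45
ee_pos: [522.1, 93.5, 57.8]
ee_rot: [-180.0, -0.1, 95.8]
force: [-2.1, 8.0, -0.4]
gripper_width: 0.4
gripper_force: 3.8
time_s: 16.82
ee_pos: [522.1, 93.3, 57.8]
ee_rot: [-180.0, -0.2, 95.8]
force: [-2.0, 11.1, -0.4]
gripper_width: 0.3
gripper_force: 5.4
```

Firm contact at stand y = 99.3, which is what home should give (72+11+16). Backing off, going over to the thumb plate and looking there.

```bash
python3 -m crank '1 8 0 0 0 0 0;1 12 0 0 0 0 0;1 0 0 -40 0 0 0;1 0 0 -50 0 0 0;1 0 0 -50 0 0 0;1 0 0 -50 0 0 0;1 0 0 -12 0 0 0'; python3 -m crank '1 -30 10 0 0 0 0;1 -45 16 0 0 0 0;1 -45 16 0 0 0 0;1 -45 16 0 0 0 0;1 -41 16 0 0 0 0;1 0 0 0 0 0 0;1 0 0 0 0 0 0'
python3 - <<'E'
from h import *
a=np.radians(5.85)
s=env.state();cw=cam("wrist",s);w=grab_frame("wrist");S=grab_frame("side");T=grab_frame("top")
d=s["ee_pos"][:2]-[532.6,-5.1]
print("stand xy",d[0]*np.cos(a)+d[1]*np.sin(a),-d[0]*np.sin(a)+d[1]*np.cos(a),s["ee_pos"][2])
cs=cam("side")
for z in (110,120,130,140):print(z,[w2px(c,[532.6+74*np.cos(a)+87*np.sin(a),-5.1+74*np.sin(a)-87*np.cos(a),z]).round(1).tolist() for c in (cs,cam("top"),cw)])
for n,i in(("w",w),("s",S),("t",T)):
    B,G,R=[i[...,k].astype(int) for k in range(3)];m=((R>110)&(G<70)&(B<70)).astype(np.uint8)
    k,l,st,ce=cv2.connectedComponentsWithStats(m)
    print(n,[(st[j].tolist(),ce[j].round(1).tolist()) for j in range(1,k) if st[j][4]>25])
b=lambda i,y,x,f:cv2.resize(i[y[0]:y[1],x[0]:x[1]],None,fx=f,fy=f,interpolation=cv2.INTER_CUBIC)
A=cv2.resize(w,(480,300));B=b(S,(150,250),(320,400),3);C=b(T,(130,230),(222,372),3)
o=np.zeros((600,800,3),np.uint8);o[:300,:480]=A;o[:300,490:730]=B;o[300:600,:450]=C;cv2.imwrite("pics/m1.png",o)
E
```

```text
time_s: 17.7
ee_pos: [522.2, 111.4, 263.7]
ee_rot: [179.6, 0.0, 95.9]
force: [-0.3, 0.5, -0.3]
gripper_width: 0.7
gripper_force: 0.0
time_s: 18.58
ee_pos: [614.6, -85.8, 258.8]
ee_rot: [-179.9, -0.1, 95.8]
force: [-0.6, 0.1, 0.2]
gripper_width: 0.5
gripper_force: 0.0
stand xy 73.39606804241097 -88.64054665388846 258.8088504267697
110 [[375.4, 222.4], [359.6, 152.6], [322.8, 187.3]]
120 [[375.8, 219.8], [360.1, 151.8], [322.8, 189.5]]
130 [[376.2, 217.2], [360.6, 151.1], [322.8, 191.7]]
140 [[376.6, 214.5], [361.1, 150.3], [322.8, 194.2]]
w [([314, 194, 24, 10, 89], [327.7, 199.1])]
s [([286, 124, 31, 14, 188], [300.5, 130.7]), ([324, 180, 17, 6, 53], [331.8, 182.3]), ([363, 199, 20, 25, 178], [372.9, 212.3]), ([415, 333, 12, 11, 77], [420.7, 337.8]), ([535, 385, 13, 12, 94], [541.4, 390.5])]
t [([529, 86, 8, 9, 57], [532.4, 89.5]), ([560, 86, 7, 9, 56], [563.0, 90.2]), ([590, 87, 8, 9, 60], [593.4, 91.0]), ([621, 88, 7, 8, 54], [623.9, 91.5]), ([335, 150, 14, 6, 61], [342.0, 152.3]), ([461, 155, 9, 9, 58], [465.2, 158.9]), ([158, 156, 15, 40, 373], [165.4, 175.6])]
```

View pics/m1.png

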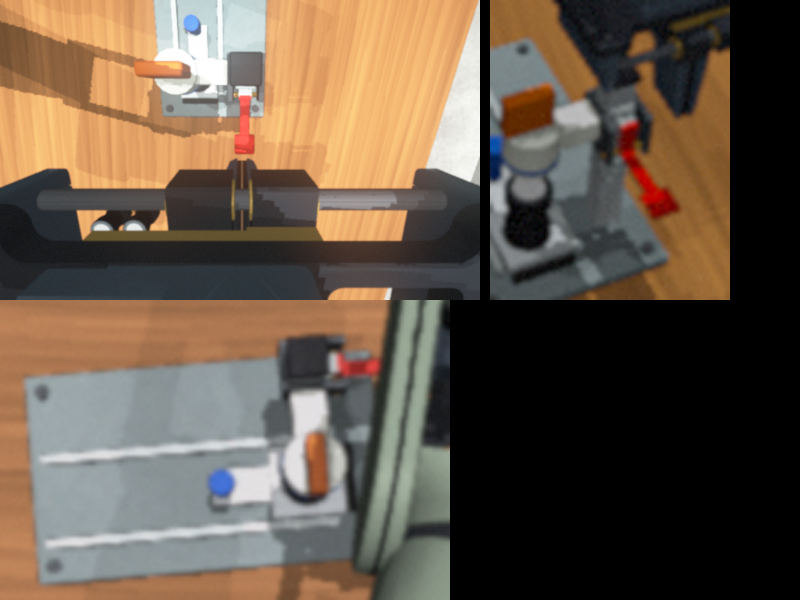

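The barrel now stands under the hanging pad with a visible gap. The plate centre (wrist pixel 325,192) is about 2.5 mm further in x than I assumed, with its top at z ≈ 128. I'll shift so that the finger's inner edge bears near the plate centre, then descend.

```bash
python3 -m crank '1 -9 2.5 20 0 0 0;1 0 0 35 0 0 0;1 0 0 30 0 0 0;1 0 0 18 0 0 0;1 0 0 0 0 0 0;1 0 0 0 0 0 0';python3 -m crank '1 0 0 3 0 0 0;1 0 0 3 0 0 0;1 0 0 3 0 0 0;1 0 0 0 0 0 0'; python3 -m crank '1 0 0 2 0 0 0;1 0 0 2 0 0 0;1 0 0 0 0 0 0'
```

```text
time_s: 19.48
ee_pos: [619.2, -94.5, 158.1]
ee_rot: [179.9, 0.0, 95.9]
force: [0.3, -0.2, -0.5]
gripper_width: 0.5
gripper_force: 0.0
time_s: 19.98
ee_pos: [618.5, -95.0, 147.6]
ee_rot: [-180.0, -0.0, 95.8]
force: [0.7, -0.4, -0.7]
gripper_width: 0.4
gripper_force: 0.0
time_s: 20.35
ee_pos: [618.6, -95.0, 143.7]
ee_rot: [-180.0, -0.0, 95.8]
force: [0.5, -0.5, -0.8]
gripper_width: 0.1
gripper_force: 0.0
```

```bash
for i in 1 2 3 4 5; do echo; done >/dev/null; python3 -m crank '1 0 0 2 0 0 0;1 0 0 0 0 0 0'|grep -E 'pos|force: \['; python3 -m crank '1 0 0 2 0 0 0;1 0 0 0 0 0 0'|grep -E 'pos|force: \['; python3 -m crank '1 0 0 2 0 0 0;1 0 0 0 0 0 0'|grep -E 'pos|force: \['; python3 -m crank '1 0 0 2 0 0 0;1 0 0 0 0 0 0'|grep -E 'pos|force: \['
```

```text
ee_pos: [618.7, -95.0, 141.8]
force: [0.4, 0.9, 0.5]
ee_pos: [618.8, -95.0, 139.9]
force: [0.9, -1.4, 0.8]
ee_pos: [618.6, -94.9, 137.7]
force: [-0.1, 0.0, 0.7]
ee_pos: [618.5, -94.9, 135.6]
force: [-0.4, -0.7, -0.8]
```

```bash
python3 -m crank '1 0 0 2 0 0 0;1 0 0 0 0 0 0'|grep -E 'pos|force: \['; python3 -m crank '1 0 0 2 0 0 0;1 0 0 0 0 0 0'|grep -E 'pos|force: \['; python3 -m crank '1 0 0 2 0 0 0;1 0 0 0 0 0 0'|grep -E 'pos|force: \['; python3 -m crank '1 0 0 2 0 0 0;1 0 0 0 0 0 0'|grep -E 'pos|force: \['
```

```text
ee_pos: [618.6, -94.9, 133.7]
force: [-1.0, 0.6, -0.8]
ee_pos: [618.6, -95.0, 131.7]
force: [-0.9, -0.9, 0.2]
ee_pos: [618.6, -94.9, 129.8]
force: [-0.5, 0.2, 1.5]
ee_pos: [618.7, -95.0, 127.8]
force: [-0.0, 0.0, -0.2]
```

```bash
python3 - <<'E'
from h import *
b=lambda i,y,x,f:cv2.resize(i[y[0]:y[1],x[0]:x[1]],None,fx=f,fy=f,interpolation=cv2.INTER_CUBIC)
S=grab_frame("side");w=grab_frame("wrist")
A=b(S,(150,250),(320,420),5);B=b(w,(120,260),(280,380),3)
o=np.zeros((500,800,3),np.uint8);o[:500,:500]=A;o[:420,500:800]=B;cv2.imwrite("pics/m2.png",o)
E
```

View pics/m2.png

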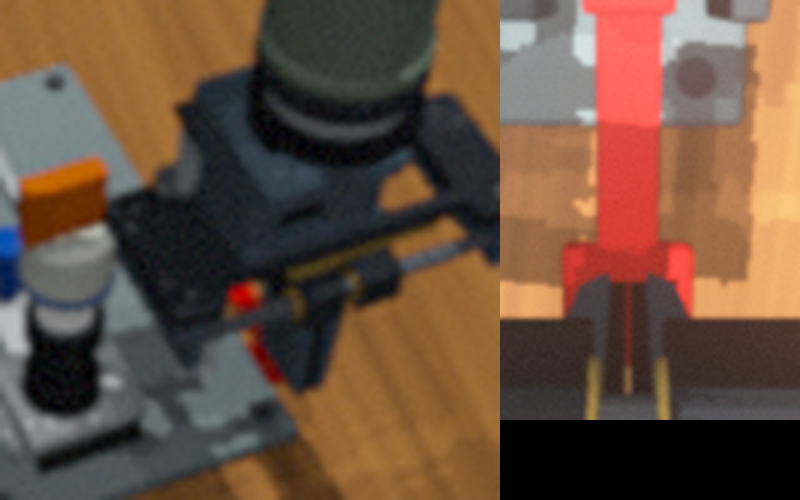

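The fingertips are centred on the plate. The fin is about 3 px lower than before (12 mm or so), so the head is already coming down with the press. I'll keep following in small steps.

```bash
python3 -m crank '1 0 0 2 0 0 0;1 0 0 2 0 0 0;1 0 0 2 0 0 0'|grep -E 'pos|force: \['; python3 -m crank '1 0 0 2 0 0 0;1 0 0 2 0 0 0;1 0 0 2 0 0 0'|grep -E 'pos|force: \['; python3 -m crank '1 0 0 1 0 0 0;1 0 0 1 0 0 0;1 0 0 1 0 0 0'|grep -E 'pos|force: \['; python3 - <<'E'
from h import *
cv2.imwrite("pics/s4r.png",grab_frame("side"))
I=[cv2.imread("pics/side0.png"),cv2.imread("pics/s4r.png")]
for i in I:
    B,G,R=[i[170:215,315:345,k].astype(int) for k in range(3)];m=(R>90)&(R-B>80)&(G<R*.7)&(G>R*.25);v,u=np.nonzero(m);print(v.min()+170,v.max()+170,v.mean()+170,u.mean()+315,len(v))
E
```

```text
ee_pos: [618.7, -95.0, 121.6]
force: [0.0, -0.6, 0.0]
ee_pos: [618.8, -95.0, 116.0]
force: [-1.1, 0.3, 2.1]
ee_pos: [618.7, -95.0, 112.9]
force: [-0.1, -0.3, 0.8]
170 203 192.25510204081633 333.1530612244898 196
170 201 190.35874439461884 333.23766816143495 223
```

```bash
python3 -m crank '1 0 0 1 0 0 0;1 0 0 1 0 0 0;1 0 0 0 0 0 0'|grep -E 'pos|force: \['; cat > fin.py <<'E'
from h import *
def fin(i):
    B,G,R=[i[150:250,280:400,k].astype(int) for k in range(3)];m=((R>90)&(R-B>70)&(R-G>30)).astype(np.uint8);k,l,s,c=cv2.connectedComponentsWithStats(m,connectivity=4)
    return [(s[j][:5].tolist(),(c[j]+[280,150]).round(1).tolist()) for j in range(1,k) if s[j][4]>60]
E
python3 - <<'E'
from fin import *
s3=np.zeros((400,640,3),np.uint8);s3[150:250,280:400]=cv2.resize(cv2.imread("pics/s3.png"),(120,100),interpolation=cv2.INTER_AREA)
for n,i in(("0",cv2.imread("pics/side0.png")),("+36",s3),("a",cv2.imread("pics/s4r.png")),("now",grab_frame("side"))):print(n,fin(i))
E
```

```text
ee_pos: [618.6, -94.9, 110.7]
force: [0.2, -0.2, 0.2]
0 [([0, 0, 120, 100, 4903], [360.9, 184.1]), ([0, 38, 32, 62, 1011], [290.2, 228.5]), ([44, 38, 17, 17, 178], [331.7, 195.2])]
+36 [([0, 0, 120, 100, 4725], [361.8, 184.1]), ([44, 28, 18, 17, 202], [332.4, 185.5]), ([0, 42, 31, 58, 990], [290.1, 228.8])]
a [([0, 0, 93, 38, 1956], [325.0, 161.1]), ([44, 35, 17, 17, 201], [332.0, 192.7]), ([0, 38, 32, 62, 902], [290.2, 226.6]), ([100, 63, 20, 37, 512], [392.0, 232.2]), ([85, 91, 12, 9, 77], [370.5, 245.5])]
now [([0, 0, 93, 38, 1961], [325.0, 161.1]), ([44, 36, 17, 17, 200], [331.9, 193.4]), ([0, 38, 32, 62, 905], [290.3, 226.7]), ([101, 62, 19, 38, 500], [392.1, 232.4]), ([86, 91, 12, 9, 72], [370.9, 245.5])]
```

The fin centroid in the side view shows the head following: about +7 mm above its start now. It started at pad 80, so contact comes at +6. Going in fine steps now.

```bash
for k in a; do python3 -m crank '1 0 0 0.7 0 0 0;1 0 0 0 0 0 0;1 0 0 0 0 0 0'|grep -E 'pos|force: \['; python3 -m crank '1 0 0 0.7 0 0 0;1 0 0 0 0 0 0;1 0 0 0 0 0 0'|grep -E 'pos|force: \['; python3 -m crank '1 0 0 0.7 0 0 0;1 0 0 0 0 0 0;1 0 0 0 0 0 0'|grep -E 'pos|force: \[';done; python3 -c "
from fin import *
print(fin(grab_frame('side'))[1])"
```

```text
ee_pos: [618.7, -95.0, 110.2]
force: [0.1, -0.4, -0.2]
ee_pos: [618.7, -95.0, 109.5]
force: [-0.1, 0.5, 0.8]
ee_pos: [618.7, -94.9, 108.8]
force: [0.6, -0.4, 0.3]
([44, 36, 17, 17, 200], [331.9, 193.4])
```

```bash
python3 -m crank '1 0 0 0.7 0 0 0;1 0 0 0 0 0 0;1 0 0 0 0 0 0'|grep -E 'pos|force: \['; python3 -m crank '1 0 0 0.7 0 0 0;1 0 0 0 0 0 0;1 0 0 0 0 0 0'|grep -E 'pos|force: \['; python3 -m crank '1 0 0 0.7 0 0 0;1 0 0 0 0 0 0;1 0 0 0 0 0 0'|grep -E 'pos|force: \[';python3 -c "
from fin import *
print(fin(grab_frame('side'))[1])"
```

```text
ee_pos: [618.7, -94.9, 108.1]
force: [0.4, -0.1, -0.9]
ee_pos: [618.7, -94.9, 107.4]
force: [-0.3, -0.6, 0.2]
ee_pos: [618.7, -95.0, 106.7]
force: [0.4, 0.7, -0.5]
([44, 36, 17, 17, 199], [331.9, 194.1])
```

```bash
cat > tm.py <<'E'
from h import *
U=lambda i:cv2.resize(i,None,fx=8,fy=8,interpolation=cv2.INTER_CUBIC)
ref=cv2.imread("pics/side0.png")
def dz(i,y0=187,y1=205,x0=323,x1=343,ref=ref):
    t=U(ref)[y0*8:y1*8,x0*8:x1*8];w=U(i)[(y0-16)*8:(y1+10)*8,(x0-4)*8:(x1+4)*8]
    r=cv2.matchTemplate(w,t,cv2.TM_CCOEFF_NORMED);_,m,_,l=cv2.minMaxLoc(r);return round(l[0]/8-4,2),round((16-l[1]/8)/.27,1),round(m,2)
E
python3 -m crank '1 0 0 0 0 0 0;1 0 0 0 0 0 0'>/dev/null
python3 - <<'E'
from tm import *
s3=np.zeros((400,640,3),np.uint8);s3[150:250,280:400]=cv2.resize(cv2.imread("pics/s3.png"),(120,100),interpolation=cv2.INTER_AREA)
print("36:",dz(s3),"a:",dz(cv2.imread("pics/s4r.png")))
F=[]
for k in range(8):
    i=grab_frame("side");s=env.state();F.append(s["force"]);
    if k%3==0:print(dz(i))
print(np.mean(F,0),np.std(F,0),s["ee_pos"],s["time_s"]);cv2.imwrite("pics/s5r.png",i)
E
```

```text
36: (0.88, 37.5, 0.97) a: (0.0, 11.1, 0.74)
(0.0, 6.5, 0.76)
(0.0, 6.5, 0.76)
(0.0, 6.5, 0.76)
[0.03218573 0.15967579 0.01729719] [0.39405892 0.37334656 0.4993729 ] [618.69663152 -94.95983245 106.72588044] 27.05
```

The head is at +6.5 mm, so the pad is on the barrel (86). The plate still has travel before its stop, so I'll keep pressing in small steps with averaged force.

```bash
cat > f.py <<'E'
from tm import *
F=[]
for k in range(4):
    i=grab_frame("side");s=env.state();F.append(s["force"])
print(np.mean(F,0).round(2),s["ee_pos"].round(2),s["time_s"],dz(i))
E
python3 -m crank '1 0 0 1 0 0 0;1 0 0 0 0 0 0'>/dev/null;python3 f.py;python3 -m crank '1 0 0 1 0 0 0;1 0 0 0 0 0 0'>/dev/null;python3 f.py;python3 -m crank '1 0 0 1 0 0 0;1 0 0 0 0 0 0'>/dev/null;python3 f.py
```

```text
[ 0.09 -0.23 -0.42] [618.71 -94.92 105.72] 27.5 (0.0, 6.5, 0.77)
[-0.27  0.06  0.37] [618.78 -94.96 104.78] 27.95 (0.0, 6.5, 0.78)
[ 0.12 -0.17  1.61] [618.82 -94.91 103.89] 28.4 (0.0, 6.5, 0.78)
```

```bash
python3 -m crank '1 0 0 1 0 0 0;1 0 0 1 0 0 0;1 0 0 0 0 0 0'>/dev/null;python3 f.py;python3 -m crank '1 0 0 1 0 0 0;1 0 0 1 0 0 0;1 0 0 0 0 0 0'>/dev/null;python3 f.py;python3 -m crank '1 0 0 1 0 0 0;1 0 0 1 0 0 0;1 0 0 0 0 0 0'>/dev/null;python3 f.py
```

```text
[0.15 1.45 2.21] [618.78 -94.83 101.81] 28.975 (0.12, 6.9, 0.79)
[-0.33  1.48  4.75] [618.79 -94.89  99.92] 29.55 (0.12, 6.9, 0.81)
[-2.55  1.98 11.54] [618.96 -94.85  99.34] 30.125 (0.12, 6.9, 0.81)
```

At the stop, 11.5 N. Easing to about 8 N and holding.

```bash
python3 -m crank '1 0 0 -0.5 0 0 0;1 0 0 0 0 0 0'|grep 'force: \['; python3 f.py; python3 -m crank '1 0 0 0 0 0 0;1 0 0 0 0 0 0;1 0 0 0 0 0 0;1 0 0 0 0 0 0'|grep 'force: \[';python3 f.py
```

```text
force: [-1.4, 2.5, 9.8]
[-1.7   2.31 10.02] [618.9  -94.87  99.46] 30.575 (0.12, 6.9, 0.81)
force: [-1.9, 0.7, 10.4]
[-1.69  2.43  9.42] [618.91 -94.87  99.45] 31.275 (0.12, 6.9, 0.81)
```

```bash
python3 -m crank '1 0 0 -0.4 0 0 0;1 0 0 0 0 0 0;1 0 0 0 0 0 0;1 0 0 0 0 0 0;1 0 0 0 0 0 0;1 0 0 0 0 0 0;1 0 0 0 0 0 0;1 0 0 0 0 0 0;1 0 0 0 0 0 0;1 0 0 0 0 0 0'|grep 'force: \['; python3 f.py
```

```text
force: [-1.1, 2.2, 9.0]
[-1.32  2.26  8.16] [618.88 -94.87  99.56] 32.725 (0.0, 6.9, 0.81)
```

Held at about 8 N for over a second. Letting go slowly and checking before hand-in.

```bash
python3 -m crank '1 0 0 -2 0 0 0;1 0 0 -2 0 0 0;1 0 0 -3 0 0 0;1 0 0 -3 0 0 0;1 0 0 -5 0 0 0;1 0 0 -8 0 0 0;1 0 0 -20 0 0 0;1 0 0 -40 0 0 0;1 0 0 -40 0 0 0;1 0 0 -40 0 0 0'; python3 f.py
python3 -m crank '1 -30 0 0 0 0 0;1 -40 0 0 0 0 0;1 -40 0 0 0 0 0;1 -40 0 0 0 0 0;1 0 0 0 0 0 0;1 0 0 0 0 0 0' | grep pos
python3 - <<'E'
from tm import *
i=grab_frame("side");print(dz(i))
t=grab_frame("top");cv2.imwrite("pics/t9.png",t)
B,G,R=[t[170:215,225:340,k].astype(int) for k in range(3)];v,u=np.nonzero((B>150)&(R<100));print("knob",px2w(cam("top"),u.mean()+225,v.mean()+170,67))
a=np.radians(5.85);print("expected",532.6-72*np.sin(a),-5.1+72*np.cos(a))
for n in("barrel","head","sled_knob"):print(n,[(np.round(d["point"],1).tolist(),round(d["p"],2)) for d in models.search_frame(n,"side")[:2]])
E
```

```text
time_s: 33.98
ee_pos: [618.6, -95.0, 263.4]
ee_rot: [180.0, 0.0, 95.9]
force: [0.9, -0.4, -1.0]
gripper_width: 0.6
gripper_force: 0.0
[ 0.1  -0.26  0.81] [618.78 -95.01 262.56] 34.175 (0.5, 6.5, 0.9)
ee_pos: [633.5, -243.6, 260.1]
(0.5, 6.5, 0.97)
knob [525.43832418  68.72175687  67.        ]
expected 525.2614391827565 66.52503420684431
barrel [([525.3, -13.9, 54.1], 0.77)]
head []
sled_knob [([520.5, 3.8, 27.1], 0.87), ([542.8, -1.7, 9.8], 0.25)]
```

```bash
python3 - <<'E'
from h import *
P=[]
for f in("top0","t9"):
    t=cv2.imread(f"pics/{f}.png");B,G,R=[t[170:215,225:340,k].astype(int) for k in range(3)];v,u=np.nonzero((B>150)&(R<100));P.append(px2w(cam("top"),u.mean()+225,v.mean()+170,62));print(len(u))
print(P,np.linalg.norm(P[1]-P[0]))
E
```

```text
51
48
[array([517.9765628 , 153.26595159,  62.        ]), array([525.88088358,  68.84587558,  62.        ])] 84.78931253220547
```

The knob travelled 84.8 mm, so the sled is home. The pad is on the barrel and the robot is clear.

```bash
python3 -c "
from workcell import env
print(env.job_done())"
```

```text
the job is handed in; nothing more can be done
None
```

The job is handed in with no verdict returned: the head was raised three teeth, the sled went home (knob moved 84.8 of 85 mm), and the pad was lowered onto the barrel, pressed for about 2.5 s easing from a measured high of 11.5 N to about 8 N (the last 1.4 s near 8 N), and released, at about 35 s on the robot's clock.

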